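# Hang the red brush caddy on the cleat stand

## Robot

A 6-joint arm with a two-finger parallel gripper is mounted at the origin on the work surface. World frame = base frame: x ahead of the robot, y to its left, z up, the work surface at z = 0. Lengths are in mm, angles in rad, forces in N, time in s.
With the tool pointing down it reaches from about 250 to 850 mm from the base axis. Payload 12.5 kg.
Tool frame: the origin (TCP) lies on the centre line of the jaws, within the pads' length; the fingertips stand 19 mm ahead of it and the grasp point (between the pads) is the TCP; z points along the fingers, y is the direction in which the jaws open and shut (so a half turn about z gives the same grasp; the last joint's range is limited). The gripper opens to 93 mm and grips with 3 to 60 N. Pads are 15 mm wide; open, the fingers measure 128 mm over their backs; the gripper's body (75 mm by 188 mm) begins 65 mm behind the grasp point.
Start: joints at [-1.392, 0.351, 1.652, -0, 1.139, -0.085], TCP at [143.433, -530.953, 237.633] pointing down, gripper open.
Joint ranges: [-2.75, 2.75], [-0.79, 2.1], [0.01, 2.65], [-1.57, 4.71], [0.07, 3.14], [-2.87, 2.87]. Speed limits (rad/s): [2.22, 2.22, 2.79, 3.14, 3.14, 3.14].

## Interface

Orientations are given as a unit quaternion [x, y, z, w].
In Python, from station import * gives the robot as it stands.
- The arm moves only by the tool jog_arm, never from a script. Its argument "series" is a list of rows, each a list of 3 entries, a list of its own where there are three numbers: the shift along the tool's x, y, z in m, then the turn about the tool's z in rad, then the opening, from 0 (shut) to 1 (fully open). A call has 1 to 10 rows; each row is the pose to reach, as a shift and turn from the pose measured when the call began, along the tool's axes at that moment; what a row does not reach only later rows make up. A row lasts 1/10 s, in which the tool goes at most 50 mm and 8.59 degrees, less where a joint would pass 70% of its speed; a pose out of reach is approached as far as the arm can. A call with a gripper value outside its range is refused whole. The fingers move at their own pace and stop on an object; "newtons" is the grip in N (left out, the last holds). Time passes only in rows, so rows that repeat a pose let the fingers close. It gives the time, the measured TCP pose, the force and the opening at its end, in the units of the state.
- read_state(): the state, without advancing time (a new reading comes with each control period).
- get_image(name): name is "side" or "top" or "wrist"; returns a dict with "frame" (400x640x3 uint8, blue, green, red), "vfov" (degrees; the focal length in pixels is half the picture's height over the tangent of half this angle, whatever the lens; pixels are square), "cx", "cy" (the principal point, pixels), "eye" and "attitude" of the camera in the world; the wrist camera has in their place "T_tool_cam" (4x4, takes a point from camera to tool coordinates, whose origin is the TCP and whose axes are the flange's). Camera axes: x right, y up, looking along -z (the intrinsics and any distortion apply to the point x, -y, -z); pixel columns grow to the right and rows downward; lengths in mm; the calibration is good to about 2 mm. A picture is of the moment at which its call begins: read the wrist's pose just before it. There is no depth.
- close_job(): hands the job in, once; it reports no verdict.
Trained networks look in the newest picture that a camera, given by its name, has taken for a name from the list of things; names that differ only in an ending like _2 or _b are one class to them, and where a whole thing is asked for, a point or a joint stands for the part that bears it (a point fixed in the world has none). Each returns a list of dicts, best first, with "conf" (0 to 1); they miss things now and then, are a little off and sometimes report something else, mostly with a low value. They report only what shows in the picture. A call takes as long as a camera call. They do not tell look-alikes from the thing itself.
- recognise(camera, query): "location" ([column, row] in pixels, amid what is visible of it).
- masks_of(camera, query): "region" (400x640 bool, what is visible of it) and "location" ([column, row] in pixels, amid what is visible of it).
- mark_of(camera, query): "location" ([column, row] in pixels: a listed point, or the origin of a listed thing).
The state is a dict: "time": time; "qpos": joint angles; "qvel": joint speeds; "tau": joint torques, N m; "position": TCP position; "eef_rot": TCP orientation; "wrist_force": force on the tool from outside, world axes, zero at the start; "torque": the same for the moment, N m; "width": finger opening in mm.
Only numpy, scipy, OpenCV 4.12 (cv2) and the standard library are available. Lean on these libraries where they do the work, as an engineer would, in place of code of your own. Each camera call takes 0.05 s, during which the arm holds its last target.

## Task

Pick up the red caddy by its wooden post and hang it on the aluminium wall cleat of the wooden stand: tilt the caddy so that its top leans towards the stand's board, bring the sloping aluminium strip on its back over the cleat, and lower it until it drops home and locks. Leave it hanging upright and squarely on the cleat, about in the middle, and leave the yellow and blue caddies where they stand.

Things in the scene. Friction and masses are not known exactly. Their poses are not given: they have to be found in the camera images.
- caddy_red: Red open caddy, 0.17-0.35 kg, upright on the table. Origin: centre of the box's underside; z up, +x to its back. Box 70 mm deep (x -35 to 35), 100 wide (y), 85 high. Grip: square wooden post 22 x 22 mm in the middle, sides along x and y, rising from the box's floor past the rim to z = 135 mm; either pair of sides may be gripped.
- strip_edge (a point): Middle of the free lower edge of the aluminium strip on the red caddy's back, at x = 69, z = 33 mm of the caddy. The strip, 5 mm thick and 90 mm wide, slopes up from there at 55 degrees to the horizontal to the box's back at x = 35, z = 82 mm; it is open beneath. Axes as the caddy's.
- cleat_stand: Fixed wooden stand: board 16 mm thick, 200 wide, 125 high, on a base 130 x 200 x 12 mm. Origin: middle of underside; z up, y along the board. Cleat on the -x face (x = -8 mm), away from the robot; under it a batten 34 mm deep, z 48 to 64 mm. A caddy hanging home has axes parallel to the stand's, origin at x = -79, z = 48 mm (y = 0 if central), strip on cleat, back on batten.
- cleat_edge (a point): Middle of the free upper edge of the stand's aluminium cleat, at x = -36, z = 109 mm of the stand; axes as the stand's. The cleat, 5 mm thick and 160 mm long, slopes down from there at 55 degrees to the horizontal to the board's face (x = -8, z = 69 mm). The caddy's strip drops into the groove between cleat and board.
- caddy_yellow: Yellow caddy of the same shape and size as the red one, a bystander to be left alone.
- caddy_blue: Blue caddy of the same shape and size as the red one, a bystander to be left alone.
Not all that is in view belongs to the job. Several things look just like the caddy_red: the one meant starts farthest to the robot's left. Of the things that look like the cleat_stand, take the one that is farthest from the robot's base at the start.

How it is judged (in metres and radians):
On the way:
1. the red caddy, tilted by at least 4.5 degrees, is held with its strip over the cleat (angle between caddy_red's own z axis and vertical between 0.08 and 0.8 rad and x of caddy_red in the frame of cleat_stand between -0.15 and -0.05 m and y of caddy_red in the frame of cleat_stand between -0.06 and 0.06 m and z of caddy_red in the frame of cleat_stand between 0.055 and 0.2 m), for 0.1 s.
At the end, for the whole second after the job is handed in: The red caddy hangs at rest on the stand's cleat: upright within 7 degrees, square to the board within 10 degrees, within 35 mm of the cleat's middle, its origin no more than 12 mm from home along the board's normal and in height; the yellow and blue caddies are within 30 mm of where they began (angle between caddy_red's own z axis and vertical below 0.12 rad and angle between the x axis of caddy_red and the x axis of cleat_stand, either way round below 0.17 rad and x of caddy_red in the frame of cleat_stand between -0.091 and -0.067 m and z of caddy_red in the frame of cleat_stand between 0.036 and 0.06 m and y of caddy_red in the frame of cleat_stand between -0.035 and 0.035 m and contact force between caddy_red and cleat_stand above 0.5 N and linear speed of caddy_red below 0.03 m/s and distance of each of caddy_yellow, caddy_blue from where it was at the start of the episode below 0.03 m); the robot touches nothing.
It fails at once if the yellow or blue caddy is shifted by more than 30 mm or tipped over (distance of any of caddy_yellow, caddy_blue from where it was at the start of the episode above 0.03 m or angle between any of caddy_yellow, caddy_blue's own z axis and vertical above 0.5 rad).
It also fails if it takes over 40 s, if anything falls off the work surface, if the arm or the gripper's body presses on something with over 40 N, if the wrist force passes 120 N, or if a joint passes its speed limit or range.

## Working session

There is one attempt and no reset: what is moved stays moved. The work goes in short steps, Python scripts to look and compute and a tool call to move; the robot and the scene stay as the last step left them, time stands still between calls to the robot, and variables do not carry over. Pictures are saved under pics/ and viewed, and the job is handed in when it is done.

Besides the shell and the picture viewer there is one more tool, called as name(argument=value, ...) on one line, values as JSON. jog_arm: Moves the arm, as the interface text tells. Its arguments: {"type":"object","properties":{"series":{"type":"array","items":{"type":"array"}},"newtons":{"type":"number"}},"required":["series"]}

```bash
ls; mkdir -p pics
python3 - <<'E'
from station import *
import cv2
s=read_state();print({k:s[k] for k in ('time','position','eef_rot','width')})
for n in ('side','top','wrist'):
    d=get_image(n);cv2.imwrite(f'pics/{n}0.png',d['frame']);print(n,{k:v for k,v in d.items() if k!='frame'})
E
```

```text
pics
{'time': 0.0, 'position': array([ 143.38284059, -530.64255466,  237.09611417]), 'eef_rot': array([ 9.91314685e-01,  1.31509831e-01, -1.84376500e-05, -5.98900690e-04]), 'width': 92.87010290340031}
side {'vfov': 48.75305289198977, 'cx': 319.5116071249372, 'cy': 201.6105448359385, 'eye': array([  337.16796746, -1120.61303204,   774.44774524]), 'attitude': array([ 0.47753148, -0.01570564, -0.02166907,  0.87820696])}
top {'vfov': 45.76301970437254, 'cx': 315.0314201496941, 'cy': 199.21858618278094, 'eye': array([ 250.02238244,  -98.76737021, 1430.65094762]), 'attitude': array([ 0.03796699, -0.04825743, -0.70022834,  0.71127351])}
wrist {'vfov': 61.910775700476336, 'cx': 320.4071794006965, 'cy': 199.2702035655255, 'T_tool_cam': array([[ 2.66538345e-04,  9.68755262e-01,  2.48018489e-01,
         6.90995771e+01],
       [ 9.99999728e-01, -8.75684310e-05, -7.32630438e-04,
        -5.86039366e-01],
       [-6.88021003e-04,  2.48018617e-01, -9.68755022e-01,
        -1.46864267e+02],
       [ 0.00000000e+00,  0.00000000e+00,  0.00000000e+00,
         1.00000000e+00]])}
```

View pics/side0.png

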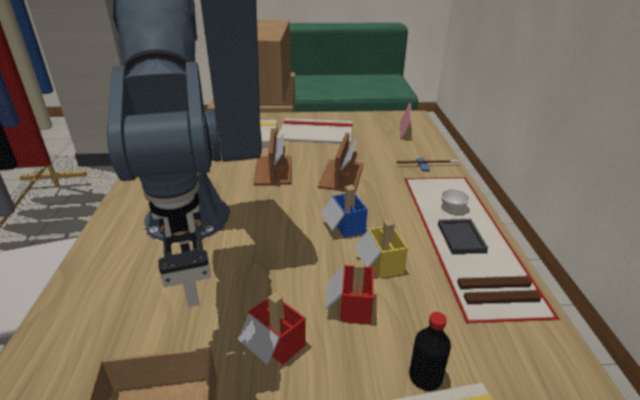

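View pics/top0.png

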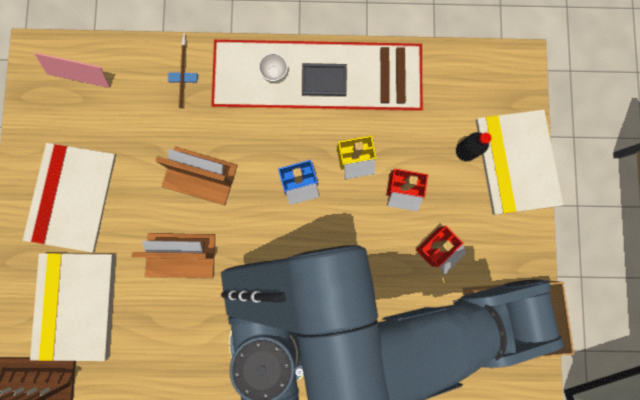

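Run:
```python
from station import *
for c in ('top','side'):
  for q in ('caddy_red','strip_edge','cleat_stand','cleat_edge','caddy_yellow','caddy_blue'):
    print(c,q,[(round(r['conf'],2),[round(float(x),1) for x in r['location']]) for r in mark_of(c,q)])
```

```text
top caddy_red [(0.97, [434.3, 247.3]), (0.86, [401.5, 187.6]), (0.72, [354.1, 157.3])]
top strip_edge [(0.88, [404.2, 208.2]), (0.73, [453.1, 259.6]), (0.46, [353.3, 157.0])]
top cleat_stand [(0.84, [182.1, 257.4]), (0.73, [200.4, 175.6])]
top cleat_edge [(0.64, [195.3, 155.5]), (0.63, [170.2, 240.6])]
top caddy_yellow [(0.65, [351.9, 154.6]), (0.65, [200.6, 174.9])]
top caddy_blue [(0.58, [297.9, 180.5])]
side caddy_red [(0.85, [277.3, 339.4]), (0.75, [356.2, 305.9])]
side strip_edge [(0.85, [250.6, 350.6]), (0.83, [327.1, 291.8])]
side cleat_stand [(0.74, [269.7, 172.1]), (0.67, [342.5, 174.2])]
side cleat_edge [(0.67, [352.6, 147.7]), (0.67, [280.1, 143.6])]
side caddy_yellow [(0.66, [385.8, 261.1])]
side caddy_blue [(0.83, [347.1, 228.5])]
```

```bash
cat > h.py <<'E'
from station import *
import numpy as np, cv2
from scipy.spatial.transform import Rotation as R
from scipy.optimize import least_squares
def cam(name,d=None,s=None):
    if name=='wrist': s=s or read_state()
    d=d or get_image(name)
    f=200/np.tan(np.radians(d['vfov']/2))
    if name=='wrist':
        T=np.eye(4);T[:3,:3]=R.from_quat(s['eef_rot']).as_matrix();T[:3,3]=s['position'];T=T@d['T_tool_cam']
        Rm,e=T[:3,:3],T[:3,3]
    else: Rm,e=R.from_quat(d['attitude']).as_matrix(),np.array(d['eye'])
    return dict(f=f,c=np.array([d['cx'],d['cy']]),R=Rm,e=e,img=d['frame'],name=name)
def proj(C,P):
    p=(np.atleast_2d(P)-C['e'])@C['R']
    return np.c_[C['c'][0]+C['f']*p[:,0]/-p[:,2], C['c'][1]-C['f']*p[:,1]/-p[:,2]]
def ray(C,uv):
    v=np.array([(uv[0]-C['c'][0])/C['f'],-(uv[1]-C['c'][1])/C['f'],-1]);return C['R']@v
def onz(C,uv,z):
    r=ray(C,uv);return C['e']+r*(z-C['e'][2])/r[2]
def tri(obs):
    A=np.zeros((3,3));b=np.zeros(3)
    for C,uv in obs:
        r=ray(C,uv);r/=np.linalg.norm(r);M=np.eye(3)-np.outer(r,r);A+=M;b+=M@C['e']
    return np.linalg.solve(A,b)
E
python3 - <<'E'
from h import *
np.set_printoptions(precision=1,suppress=True)
t=cam('top');s=cam('side')
for n,a,b in [('redA',(401.5,187.6),(356.2,305.9)),('redB',(434.3,247.3),(277.3,339.4)),('stripA',(404.2,208.2),(327.1,291.8)),('stripB',(453.1,259.6),(250.6,350.6)),
 ('standF',(200.4,175.6),(342.5,174.2)),('standN',(182.1,257.4),(269.7,172.1)),('cleatF',(195.3,155.5),(352.6,147.7)),('cleatN',(170.2,240.6),(280.1,143.6)),('yel',(354,157),(385.8,261.1)),('blue',(297.9,180.5),(347.1,228.5))]:
    print(n,'tri',tri([(t,a),(s,b)]),'top z0',onz(t,a,0),'side z0',onz(s,b,0))
big=cv2.resize(t['img'][120:290,330:490],None,fx=4,fy=3.5,interpolation=3);cv2.imwrite('pics/redcrop.png',big[:600,:800])
big=cv2.resize(t['img'][120:290,120:290],None,fx=3.5,fy=3.5,interpolation=3);cv2.imwrite('pics/standcrop.png',big)
E
```

```text
redA tri [ 467.4 -382.7   -1.2] top z0 [ 465.8 -382.4    0. ] side z0 [ 468.6 -383.6   -0. ]
redB tri [ 285.3 -478.6    6.1] top z0 [ 285.5 -480.2    0. ] side z0 [ 284.9 -473.5    0. ]
stripA tri [ 398.4 -380.8   46.1] top z0 [ 402.6 -390.1    0. ] side z0 [ 403.  -333.9   -0. ]
stripB tri [ 241.8 -527.    34.2] top z0 [ 249.5 -536.4    0. ] side z0 [ 229.2 -500.3    0. ]
standF tri [492.9 229.7  11.3] top z0 [492.4 232.2   0. ] side z0 [497.6 250.2   0. ]
standN tri [240.8 275.3   0.7] top z0 [244.2 275.7   0. ] side z0 [237.4 276.2   0. ]
cleatF tri [527.1 221.6 118.3] top z0 [554.5 250.6  -0. ] side z0 [558.7 462.8   0. ]
cleatN tri [284.7 281.6 109.6] top z0 [293.6 313.7   0. ] side z0 [269.6 511.7   0. ]
yel tri [ 561.1 -236.     7.7] top z0 [ 558.6 -236.4    0. ] side z0 [ 567.7 -226.4    0. ]
blue tri [482.3 -65.   -7.8] top z0 [482.4 -65.2   0. ] side z0 [479.6 -75.7   0. ]
```

View pics/redcrop.png

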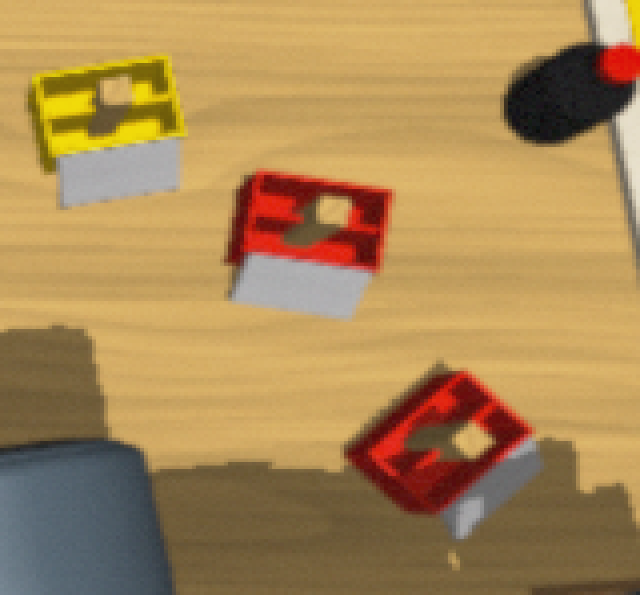

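View pics/standcrop.png

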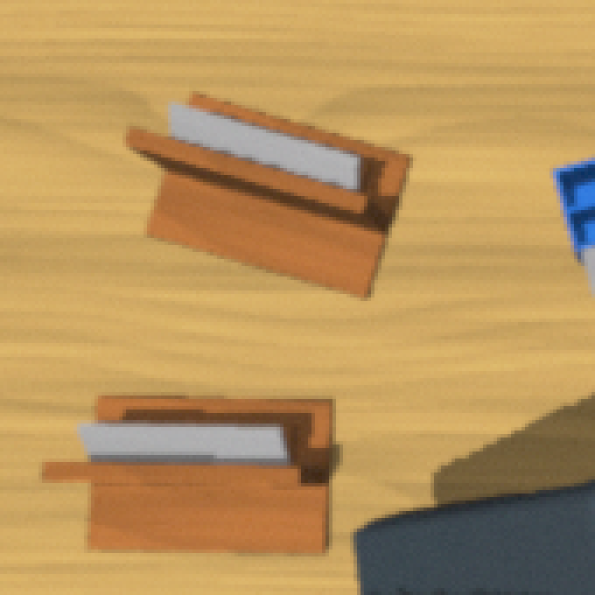

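```bash
cat >> h.py <<'E'
def box(x0,x1,y0,y1,z0,z1): return np.array([[x,y,z] for x in(x0,x1) for y in(y0,y1) for z in(z0,z1)],float)
def prism(xz,y): return np.array([[a,s*y,b] for a,b in xz for s in(-1,1)],float)
n5=5*np.array([np.sin(np.radians(55)),np.cos(np.radians(55))])
CADDY=[box(-35,35,-50,50,0,85),box(-11,11,-11,11,5,135),prism([(69,33),(35,82),(69-n5[0],33-n5[1]),(35-0,82-7)],45)]
STAND=[box(-65,65,-100,100,0,12),box(-8,8,-100,100,0,125),box(-42,-8,-80,80,48,64),prism([(-36,109),(-8,69),(-36-n5[0]*.0+4,109+3),(-8,76)],80)]
def pose(p): return R.from_euler('z',p[2]).as_matrix(),np.array([p[0],p[1],p[3] if len(p)>3 else 0])
def render(C,parts,p,sc=1):
    Rm,t=pose(p);m=np.zeros((400,640),np.uint8)
    for P in parts:
        uv=proj(C,P@Rm.T+t);h=cv2.convexHull(np.round(uv*16).astype(np.int32));cv2.fillConvexPoly(m,h,255,cv2.LINE_AA,4)
    return m/255.
def fit(obs,parts,p0,step=(8,8,.12)):
    from scipy.optimize import minimize
    def cost(p):
        c=0
        for C,m in obs:
            r=render(C,parts,p);c+=np.abs(r-m).sum()/m.sum()
        return c
    sim=np.array([p0]+[np.array(p0)+np.eye(len(p0))[i]*step[i] for i in range(len(p0))])
    r=minimize(cost,p0,method='Nelder-Mead',options=dict(initial_simplex=sim,xatol=.01,fatol=1e-5,maxiter=400))
    return r.x,r.fun
def getmask(n,q,near):
    L=masks_of(n,q);return min(L,key=lambda r:np.hypot(*(np.array(r['location'])-near)))['region'].astype(float)
def draw(C,parts,p,img=None,col=(0,255,0)):
    img=C['img'].copy() if img is None else img
    Rm,t=pose(p)
    for P in parts:
        uv=proj(C,P@Rm.T+t)
        for i in range(8):
            for j in (1,2,4):
                if not i&j: cv2.line(img,*[tuple(int(v) for v in np.round(uv[k]*16)) for k in (i,i|j)],col,1,cv2.LINE_AA,4)
    return img
E
python3 - <<'E'
from h import *
np.set_printoptions(precision=3,suppress=True)
t=cam('top');s=cam('side')
out={}
for q,parts,a,b,p0 in [('caddy_red',CADDY,(405,187),(350,292),[467,-383,np.pi-.15]),('cleat_stand',STAND,(200,173),(342,168),[493,230,np.pi-.25])]:
    mt=getmask('top',q,a);ms=getmask('side',q,b)
    for nm,o in (('both',[(t,mt),(s,ms)]),('top',[(t,mt)]),('side',[(s,ms)])):
        p,f=fit(o,parts,p0);print(q,nm,p,f)
        if nm=='both':
            out[q]=p;ti=draw(t,parts,p,t['img'] if q=='caddy_red' else ti)if 0 else None
    t['img']=draw(t,parts,out[q]);s['img']=draw(s,parts,out[q])
c=cv2.resize(t['img'][130:230,140:440],None,fx=2.6,fy=2.6,interpolation=3)
d=cv2.resize(s['img'][120:330,300:420],None,fx=2.8,fy=2.8,interpolation=3)
cv2.imwrite('pics/fit_t.png',c);cv2.imwrite('pics/fit_s.png',d)
E
```

```text
caddy_red both [ 466.488 -387.219    2.956] 0.23971433119494487
caddy_red top [ 467.665 -389.353    2.97 ] 0.12043803181650019
caddy_red side [ 467.313 -383.937    2.945] 0.10709629988255019
cleat_stand both [490.941 233.782   2.89 ] 0.2739187192281441
cleat_stand top [491.461 231.115   2.872] 0.07083341616470853
cleat_stand side [493.587 249.839   2.916] 0.15891887410355263
```

View pics/fit_t.png

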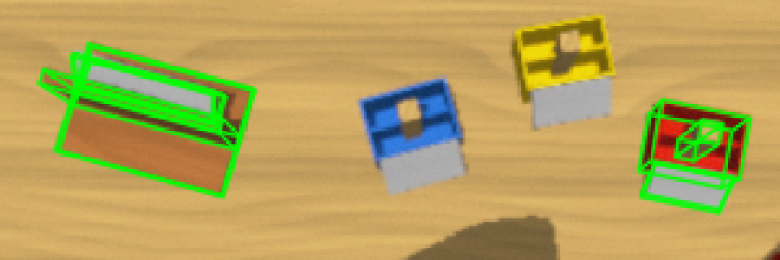

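View pics/fit_s.png

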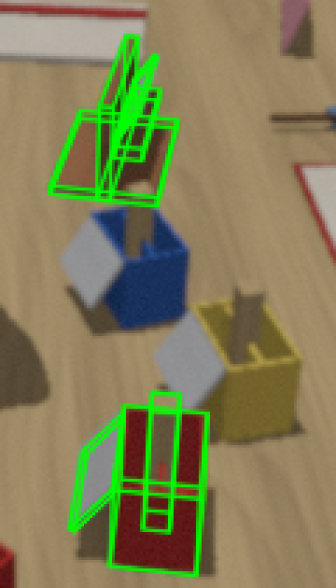

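```bash
cat >> h.py <<'E'
def delta(target,yawx=None):
    s=read_state();Rm=R.from_quat(s['eef_rot']).as_matrix();d=Rm.T@(np.array(target)-s['position'])
    y=np.arctan2(Rm[1,0],Rm[0,0]);tr=None if yawx is None else (y-yawx+np.pi)%(2*np.pi)-np.pi
    print('t',round(s['time'],2),'pos',s['position'].round(1),'yawx',round(y,4),'tilt',round(np.degrees(np.arccos(-Rm[2,2])),2),'shift m',(d/1000).round(4),'turn',tr,'w',round(s['width'],1),'F',np.round(s['wrist_force'],2))
E
python3 -c "
from h import *
delta([470,-387,215],-.185)"
```

```text
t 1.15 pos [ 143.5 -531.   237.6] yawx 0.2638 tilt 0.0 shift m [ 0.3528 -0.0538  0.0226] turn 0.4488008299885822 w 92.6 F [-1.04  0.54  0.21]
```

jog_arm(series=[[[0.353,-0.054,0.0],0.449,1],[[0.353,-0.054,0.0],0.449,1],[[0.353,-0.054,0.0],0.449,1],[[0.353,-0.054,0.0],0.449,1],[[0.353,-0.054,0.0],0.449,1],[[0.353,-0.054,0.0],0.449,1],[[0.353,-0.054,0.0],0.449,1],[[0.353,-0.054,0.0],0.449,1],[[0.353,-0.054,0.022],0.449,1],[[0.353,-0.054,0.022],0.449,1]])

```text
time: 2.15
position: [469.8, -385.5, 213.2]
eef_rot: [0.996, -0.092, -0.002, -0.001]
wrist_force: [0.9, 0.0, -0.1]
width: 92.8
```

Run:
```python
from h import *
np.set_printoptions(precision=3,suppress=True)
s=read_state();w=cam('wrist',s=s)
L=masks_of('wrist','caddy_red');print([(l['conf'],l['location']) for l in L])
m=L[0]['region'].astype(float)
p0=[467,-386,2.957]
p,f=fit([(w,m)],CADDY,p0);print(p,f)
img=draw(w,CADDY,p0,col=(255,255,0));img=draw(w,CADDY,p,img)
cv2.imwrite('pics/w1.png',img)
delta([470,-387,114],-.185)
```

```text
[(0.86, [417.3, 340.7]), (0.72, [321.9, 196.7]), (0.26, [40.0, 213.0])]
[ 413.231 -366.089    3.292] 5.0734897005996755
t 2.25 pos [ 469.9 -386.8  215.7] yawx -0.1855 tilt 0.05 shift m [0.    0.    0.102] turn -0.0004599423200386532 w 93.2 F [0.33 0.75 0.94]
```

View pics/w1.png

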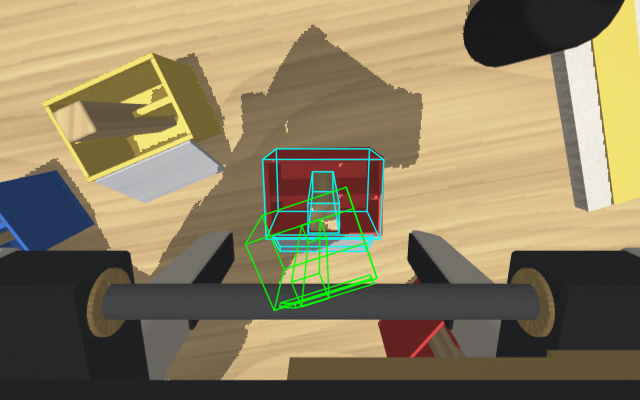

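jog_arm(series=[[[0,0,0.04],0,1],[[0,0,0.08],0,1],[[0,0,0.102],0,1],[[0,0,0.102],0,1],[[0,0,0.102],0,0],[[0,0,0.102],0,0],[[0,0,0.102],0,0],[[0,0,0.102],0,0],[[0,0,0.102],0,0],[[0,0,0.102],0,0]], newtons=6)

```text
time: 3.25
position: [469.8, -386.8, 114.0]
eef_rot: [0.996, -0.093, -0.0, -0.0]
wrist_force: [-0.9, -0.2, 0.2]
width: 49.2
```

Run:
```python
from h import *
s=cam('side');cv2.imwrite('pics/s2.png',cv2.resize(s['img'][180:360,240:460],None,fx=3,fy=3))
delta([470,-387,114],-.185)
```

```text
t 3.3 pos [ 469.8 -386.8  113.8] yawx -0.1854 tilt 0.05 shift m [ 0.0003  0.0002 -0.0002] turn -0.0004362879535086961 w 45.6 F [ 0.25 -0.08  0.44]
```

View pics/s2.png

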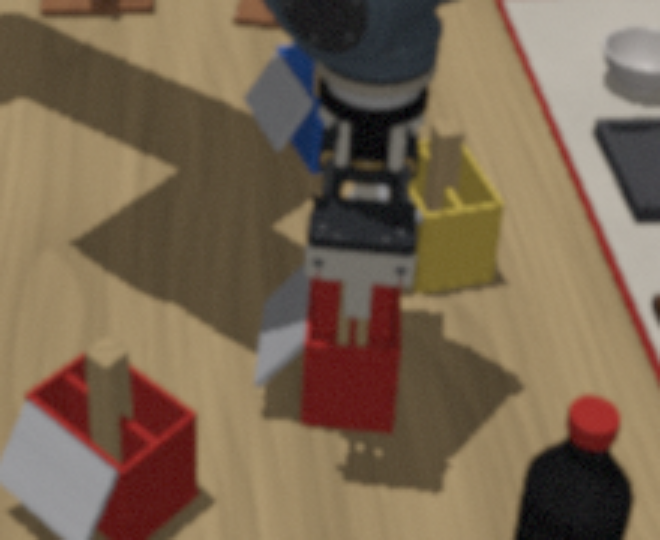

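The side picture shows the fingers straddling the post, about halfway shut, box undisturbed (front face centred near (350,385) in the crop). Finishing the closing.

jog_arm(series=[[[0,0,0],0,0],[[0,0,0],0,0],[[0,0,0],0,0],[[0,0,0],0,0],[[0,0,0],0,0],[[0,0,0],0,0],[[0,0,0],0,0]], newtons=6)

```text
time: 4.0
position: [469.7, -386.7, 113.7]
eef_rot: [0.996, -0.093, -0.0, -0.0]
wrist_force: [-0.1, -0.1, -2.4]
width: 21.8
```

Gripped at 22 mm. Now rock the caddy over its back bottom edge.

jog_arm(series=[[[-0.003,0,-0.0005],0,0],[[-0.006,0,-0.001],0,0],[[-0.009,0,-0.002],0,0],[[-0.012,0,-0.003],0,0],[[-0.015,0,-0.004],0,0],[[-0.018,0,-0.0045],0,0],[[-0.021,0,-0.005],0,0],[[-0.021,0,-0.005],0,0]], newtons=6)

```text
time: 4.8
position: [448.8, -382.8, 118.8]
eef_rot: [0.996, -0.093, -0.0, -0.0]
wrist_force: [-1.2, 0.0, -2.0]
width: 22.2
```

Run:
```python
from h import *
s=cam('side');cv2.imwrite('pics/s3.png',cv2.resize(s['img'][180:360,240:460],None,fx=3,fy=3))
s=cam('wrist');cv2.imwrite('pics/w3.png',s['img'])
delta([470,-387,114],-.185)
```

```text
t 4.9 pos [ 449.1 -382.9  118.8] yawx -0.1855 tilt 0.05 shift m [0.0213 0.0002 0.0047] turn -0.0005020338579262429 w 21.8 F [-0.71 -0.4  -2.72]
```

View pics/s3.png

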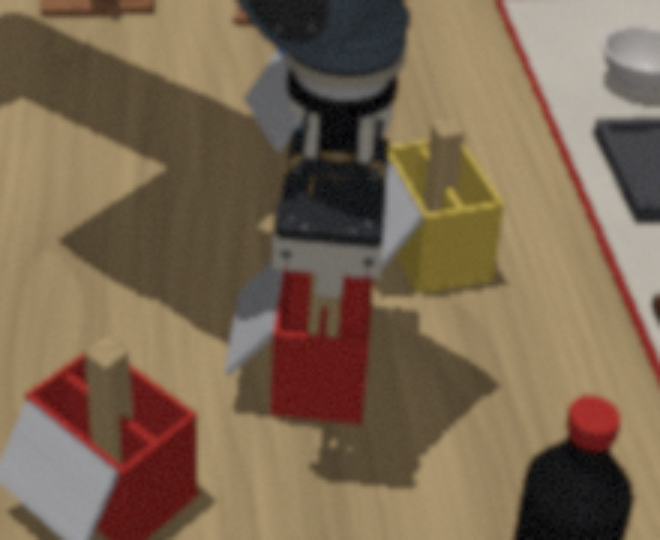

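View pics/w3.png

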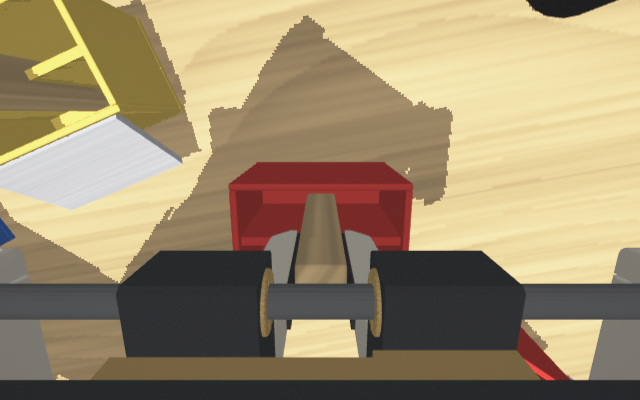

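jog_arm(series=[[[0,0,0.003],0,0],[[0,0,0.006],0,0],[[-0.003,0,0.006],0,0],[[-0.006,0,0.006],0,0],[[-0.01,0,0.0055],0,0],[[-0.014,0,0.005],0,0],[[-0.018,0,0.0045],0,0],[[-0.022,0,0.004],0,0],[[-0.025,0,0.003],0,0],[[-0.025,0,0.003],0,0]], newtons=3)

```text
time: 5.9
position: [423.7, -378.0, 115.4]
eef_rot: [0.996, -0.093, -0.001, -0.001]
wrist_force: [0.0, -0.2, -2.9]
width: 21.8
```

```bash
cat >> h.py <<'E'
def cornersfit(): pass
E
python3 - <<'E'
from h import *
s=cam('side');cv2.imwrite('pics/s4.png',cv2.resize(s['img'][180:360,240:460],None,fx=3,fy=3))
s=cam('wrist');cv2.imwrite('pics/w4.png',s['img'])
delta([470,-387,114],-.185)
E
```

```text
t 6.0 pos [ 424.2 -378.1  115.4] yawx -0.1856 tilt 0.1 shift m [0.0466 0.0003 0.0014] turn -0.0005860054846018592 w 22.1 F [ 0.82  0.18 -3.75]
```

View pics/s4.png

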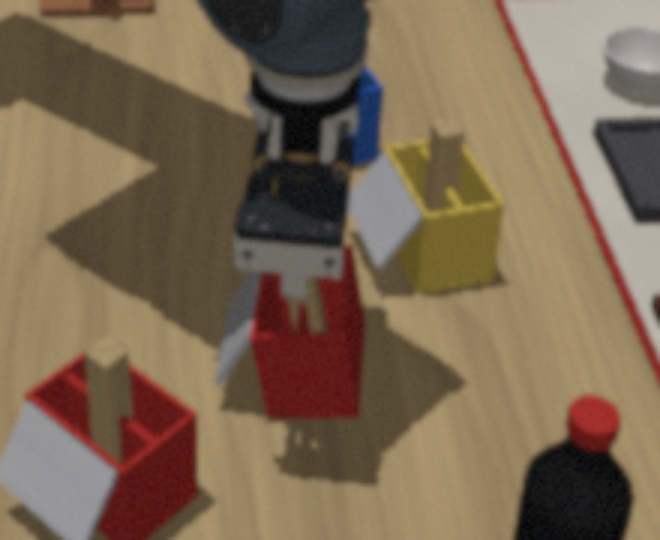

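View pics/w4.png

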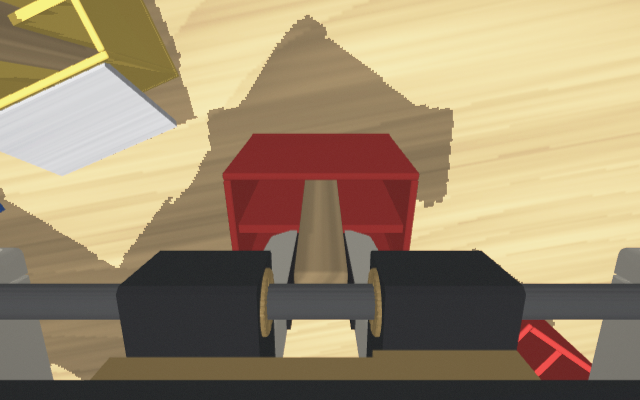

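```bash
cat >> h.py <<'E'
def toolcam():
    d=get_image('wrist');C=dict(f=200/np.tan(np.radians(d['vfov']/2)),c=np.array([d['cx'],d['cy']]),R=d['T_tool_cam'][:3,:3],e=d['T_tool_cam'][:3,3],img=d['frame'],name='wrist');return C
def c2t(p,P): # p=[theta,tx,ty,tz,yaw]
    M=R.from_euler('y',np.pi).as_matrix()@R.from_euler('zy',[p[4],p[0]]).as_matrix()
    return np.atleast_2d(P)@M.T+np.array(p[1:4])
def fitcorners(C,P,uv):
    f=lambda p:np.r_[(proj(C,c2t(p,P))-uv).ravel(), p[4]/.03]
    r=least_squares(f,[.15,0,0,114,0]);return r.x,r.fun
FRONT=np.array([[-35,50,0],[-35,-50,0],[-35,50,85],[-35,-50,85],[0,11,135],[0,-11,135]],float)
E
python3 - <<'E'
from h import *
np.set_printoptions(precision=3,suppress=True)
C=toolcam()
uv=np.array([[388,134],[253,134],[418.5,175],[223,175]])
print(proj(C,c2t([.15,0,0,114,0],FRONT)))
for P,u in((FRONT[:4],uv),(FRONT[[1,0,3,2]],uv)):
    p,r=fitcorners(C,P,u);print(p,r)
for p in ([0.0,3,0,114,0],):print(proj(C,c2t(p,FRONT)))
cv2.imwrite('pics/w4z.png',cv2.resize(C['img'][110:260,200:440],None,fx=3.3,fy=3.3,interpolation=3))
E
```

```text
[[386.346 159.936]
 [256.161 159.914]
 [415.471 204.717]
 [227.986 204.705]
 [347.313 324.487]
 [296.876 324.498]]
[  0.188  20.026  -0.548 111.394   0.   ] [-0.074 -0.007  0.171 -0.014  0.022  0.004 -0.088  0.01   0.006]
[ 0.199 88.678 -5.92  99.352 -3.009] [  -1.213   -9.316    0.884    8.17    -1.588  -11.271    1.889   12.597
 -100.292]
[[385.272 154.706]
 [257.201 154.683]
 [415.39  173.525]
 [228.069 173.5  ]
 [348.734 277.768]
 [295.667 277.774]]
```

View pics/w4z.png

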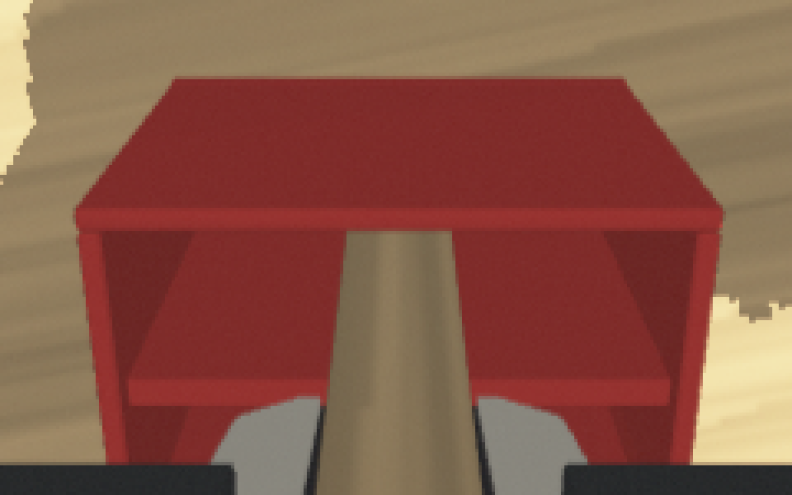

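jog_arm(series=[[[0,0,0],0,0],[[0,0,0],0,0],[[0,0,-0.005],0,0],[[0,0,-0.03],0,0],[[0,0,-0.07],0,0],[[0,0,-0.11],0,0],[[0,0,-0.15],0,0],[[0,0,-0.185],0,0],[[0,0,-0.185],0,0]], newtons=25)

```text
time: 6.95
position: [425.7, -379.4, 305.8]
eef_rot: [0.996, -0.093, 0.003, 0.002]
wrist_force: [0.8, -0.0, -2.6]
width: 21.9
```

```bash
cat >> h.py <<'E'
S=np.array([491.2,232.5]);SY=2.88
def st(x,y,z): 
    c,s=np.cos(SY),np.sin(SY);return [S[0]+c*x-s*y,S[1]+s*x+c*y,z]
E
python3 - <<'E'
from h import *
C=toolcam();cv2.imwrite('pics/w5.png',C['img'])
delta(st(-130,0,300),SY-np.pi)
E
```

```text
t 7.0 pos [ 425.  -378.8  302.7] yawx -0.1855 tilt 0.15 shift m [ 0.0819 -0.6031  0.0018] turn 0.07613964462761524 w 21.7 F [ 0.24 -0.2  -2.94]
```

View pics/w5.png

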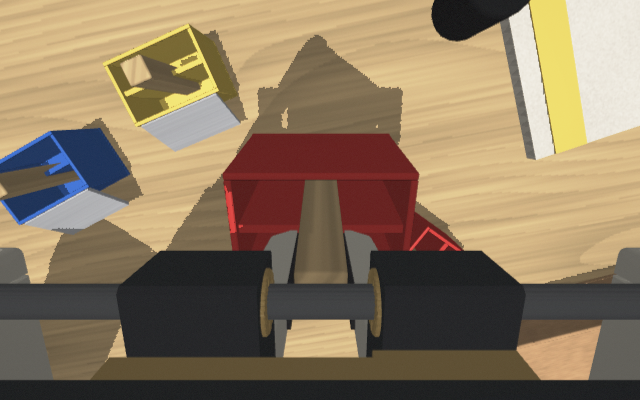

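jog_arm(series=[[[0.004,-0.03,0],0.004,0],[[0.009,-0.07,0],0.01,0],[[0.015,-0.11,0],0.015,0],[[0.02,-0.15,0],0.02,0],[[0.026,-0.19,0],0.025,0],[[0.031,-0.23,0],0.03,0],[[0.037,-0.27,0],0.035,0],[[0.042,-0.31,0],0.04,0],[[0.048,-0.35,0],0.045,0],[[0.052,-0.38,0],0.05,0]])

```text
time: 8.0
position: [546.0, -12.6, 300.4]
eef_rot: [0.993, -0.117, -0.0, 0.001]
wrist_force: [0.6, -0.6, -3.7]
width: 22.0
```

Run:
```python
from h import *
delta(st(-130,0,300),SY-np.pi)
```

```text
t 8.0 pos [546.  -12.6 300.4] yawx -0.2347 tilt 0.1 shift m [ 0.0197 -0.2221  0.    ] turn 0.026863394652765216 w 22.0 F [ 0.61 -0.55 -3.66]
```

jog_arm(series=[[[0.004,-0.04,0],0.005,0],[[0.007,-0.08,0],0.01,0],[[0.011,-0.12,0],0.015,0],[[0.015,-0.16,0],0.02,0],[[0.018,-0.195,0],0.025,0],[[0.02,-0.222,0],0.027,0],[[0.02,-0.222,0],0.027,0]])

```text
time: 8.7
position: [616.7, 201.4, 297.4]
eef_rot: [0.992, -0.129, -0.002, 0.001]
wrist_force: [-0.8, -0.7, -3.2]
width: 22.1
```

```bash
cat >> h.py <<'E'
def tilted(C,p,world=True): pass
def carried(th=.188,tx=20,ty=-.5,tz=111.4):
    s=read_state();M=R.from_quat(s['eef_rot']).as_matrix()
    return lambda P:c2t([th,tx,ty,tz,0],P)@M.T+s['position']
def drawf(C,parts,f,img=None,col=(255,255,0)):
    img=C['img'] if img is None else img
    for P in parts:
        uv=proj(C,f(P))
        for i in range(8):
            for j in (1,2,4):
                if not i&j: cv2.line(img,*[tuple(int(v) for v in np.round(uv[k]*16)) for k in (i,i|j)],col,1,cv2.LINE_AA,4)
    return img
E
python3 - <<'E'
from h import *
p=[S[0],S[1],SY]
for n in ('top','side','wrist'):
    C=cam(n);raw=C['img'].copy();draw(C,STAND,p,C['img']);drawf(C,CADDY,carried())
    if n!='wrist':
        u=proj(C,[st(-60,0,100)])[0].astype(int);x0=max(u[0]-70,0);y0=max(u[1]-70,0)
        sl=np.s_[y0:y0+140,x0:x0+140]
        out=np.hstack([cv2.resize(i[sl],None,fx=2.8,fy=2.8,interpolation=3) for i in (raw,C['img'])])
    else: out=C['img']
    cv2.imwrite(f'pics/{n}6.png',out)
delta(st(-73,0,230),SY-np.pi)
E
```

```text
t 8.85 pos [616.6 198.  298.7] yawx -0.2618 tilt 0.22 shift m [-0.0569 -0.0011  0.0688] turn -0.00019813219693531892 w 22.1 F [ 0.35 -0.17 -2.62]
```

View pics/top6.png

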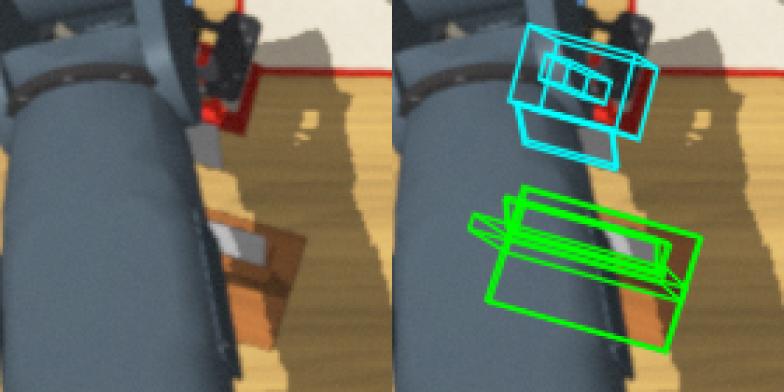

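View pics/side6.png

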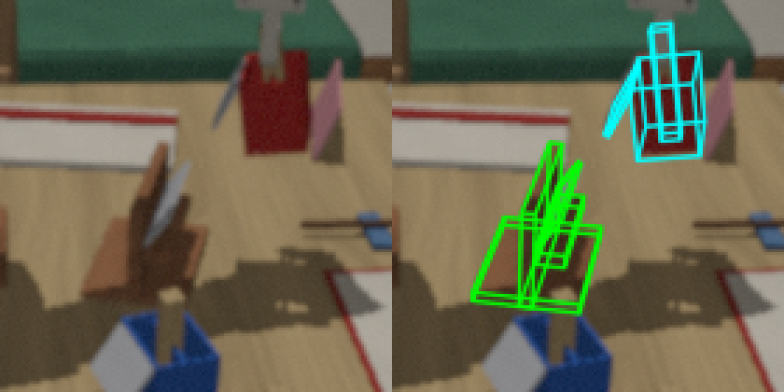

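View pics/wrist6.png

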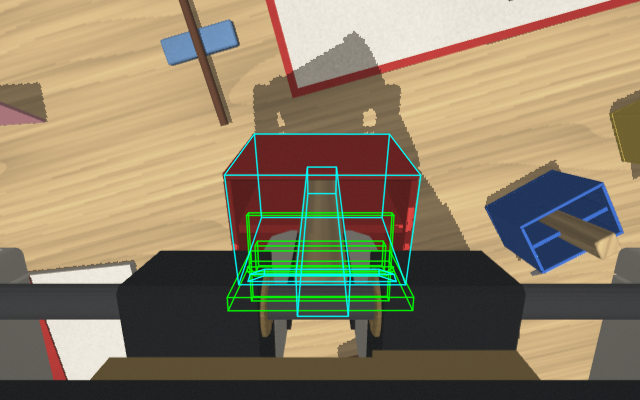

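jog_arm(series=[[[-0.02,-0.001,0.0],0,0],[[-0.04,-0.001,0.02],0,0],[[-0.057,-0.001,0.045],0,0],[[-0.057,-0.001,0.069],0,0],[[-0.057,-0.001,0.085],0,0],[[-0.057,-0.001,0.095],0,0],[[-0.057,-0.001,0.095],0,0],[[-0.057,-0.001,0.095],0,0]])

```text
time: 9.65
position: [561.8, 213.1, 204.4]
eef_rot: [0.991, -0.131, -0.001, 0.001]
wrist_force: [0.2, -0.4, -2.5]
width: 21.8
```

Run:
```python
from h import *
p=[S[0],S[1],SY]
for n in ('side','wrist'):
    C=cam(n);raw=C['img'].copy();draw(C,STAND,p,C['img']);drawf(C,CADDY,carried())
    if n!='wrist':
        sl=np.s_[90:190,295:395]
        out=np.hstack([cv2.resize(i[sl],None,fx=4,fy=4,interpolation=3) for i in (raw,C['img'])])
    else: out=raw
    cv2.imwrite(f'pics/{n}7.png',out)
delta(st(-66,0,175.4),SY-np.pi)
```

```text
t 9.75 pos [561.9 213.4 204.8] yawx -0.262 tilt 0.14 shift m [-0.0072 -0.0002  0.0294] turn -0.00042868359186210014 w 22.0 F [ 0.64  0.33 -1.97]
```

View pics/side7.png

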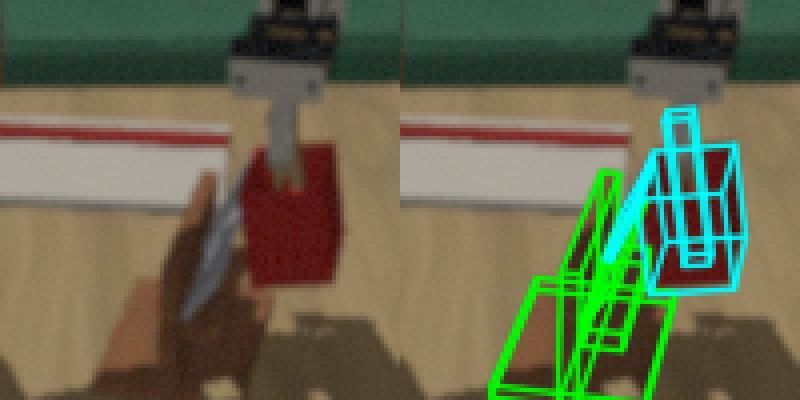

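View pics/wrist7.png

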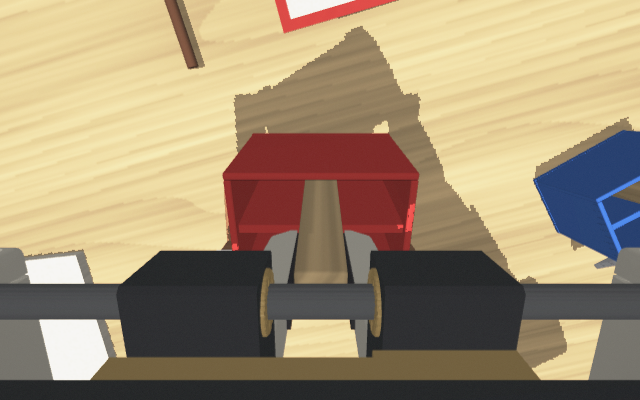

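jog_arm(series=[[[-0.001,0,0.006],0,0],[[-0.003,0,0.012],0,0],[[-0.005,0,0.018],0,0],[[-0.006,0,0.023],0,0],[[-0.006,0,0.026],0,0],[[-0.006,0,0.026],0,0]])

```text
time: 10.35
position: [555.9, 214.9, 178.3]
eef_rot: [0.991, -0.131, -0.001, 0.001]
wrist_force: [0.3, -0.2, -2.6]
width: 22.0
```

Run:
```python
from h import *
for n in ('side',):
    C=cam(n);raw=C['img'].copy();draw(C,STAND,[S[0],S[1],SY],C['img']);drawf(C,CADDY,carried())
    sl=np.s_[90:190,295:395]
    out=np.hstack([cv2.resize(i[sl],None,fx=4,fy=4,interpolation=3) for i in (raw,C['img'])])
    cv2.imwrite(f'pics/{n}8.png',out)
delta(st(-80.2,0,161.2),SY-np.pi)
```

```text
t 10.4 pos [556.1 214.9 178.6] yawx -0.262 tilt 0.16 shift m [ 0.013  -0.0003  0.0174] turn -0.0004267449903458953 w 21.5 F [ 0.15 -0.52 -2.66]
```

View pics/side8.png

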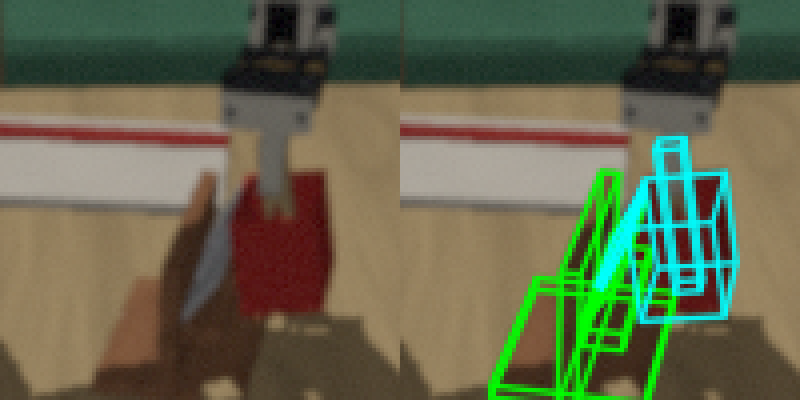

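jog_arm(series=[[[0,0,0.003],0,0],[[0.002,0,0.005],0,0],[[0.004,0,0.008],0,0],[[0.007,0,0.011],0,0],[[0.009,0,0.014],0,0],[[0.011,0,0.016],0,0],[[0.013,0,0.018],0,0],[[0.013,0,0.018],0,0]], newtons=4)

```text
time: 11.2
position: [568.8, 211.4, 160.3]
eef_rot: [0.991, -0.131, -0.001, 0.001]
wrist_force: [0.3, 0.5, -3.7]
width: 22.2
```

Run:
```python
from h import *
np.set_printoptions(precision=1,suppress=True)
C=cam('side');raw=C['img'].copy();draw(C,STAND,[S[0],S[1],SY],C['img']);draw(C,CADDY,st(-79,0,48)[:2]+[SY,48],C['img'],(255,255,0))
sl=np.s_[90:190,295:395]
cv2.imwrite('pics/side9.png',np.hstack([cv2.resize(i[sl],None,fx=4,fy=4,interpolation=3) for i in (raw,C['img'])]))
C=toolcam();cv2.imwrite('pics/wrist9.png',C['img'])
delta(st(-80.2,0,161.2),SY-np.pi)
```

```text
t 11.3 pos [568.7 211.5 160.6] yawx -0.262 tilt 0.15 shift m [-0. -0. -0.] turn -0.00045074068674066936 w 21.9 F [ 0.4 -0.2 -2.9]
```

View pics/side9.png

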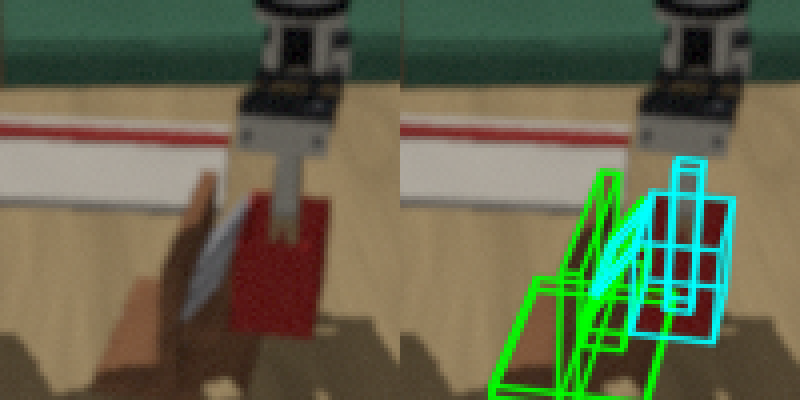

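View pics/wrist9.png

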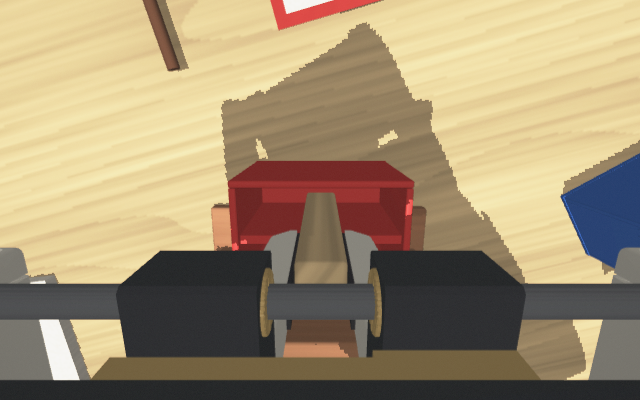

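Run:
```python
from h import *
np.set_printoptions(precision=3,suppress=True)
C=toolcam()
p,r=fitcorners(C,FRONT[:4],np.array([[385.5,161],[258,161],[413.5,183.5],[229.5,183]]));print(p,r)
cv2.imwrite('pics/w9z.png',cv2.resize(C['img'][140:260,200:440],None,fx=3.3,fy=3.3,interpolation=3))
s=read_state();M=R.from_quat(s['eef_rot']).as_matrix()
o=c2t(p,[[0,0,0]])@M.T+s['position'];d=o[0,:2]-S;c,q=np.cos(SY),np.sin(SY);print('origin in stand',c*d[0]+q*d[1],-q*d[0]+c*d[1],o[0,2])
```

```text
[  0.006  -2.181  -0.028 115.722  -0.002] [-0.832  0.099 -0.068 -0.137  0.485 -0.073  0.133  0.099 -0.057]
origin in stand -78.01428319962513 0.4854591207564205 44.949089854239574
```

View pics/w9z.png

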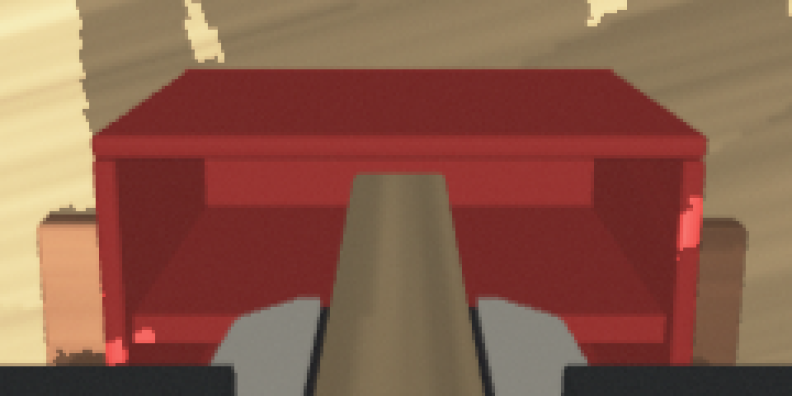

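jog_arm(series=[[[0,0,0],0,0.3],[[0,0,0],0,0.4],[[0,0,0],0,0.6],[[0,0,0],0,0.7],[[0,0,0],0,0.7],[[0,0,0],0,0.7],[[0,0,0],0,0.7]])

```text
time: 12.05
position: [568.7, 211.5, 160.7]
eef_rot: [0.991, -0.131, -0.001, 0.001]
wrist_force: [-0.1, 0.3, 0.5]
width: 64.4
```

jog_arm(series=[[[0,0,-0.01],0,0.7],[[0,0,-0.03],0,0.7],[[0,0,-0.06],0,0.7],[[0,0,-0.1],0,0.7],[[0,0,-0.13],0,0.7],[[0.03,0,-0.15],0,0.7],[[0.06,0,-0.15],0,0.7],[[0.06,0,-0.15],0,0.7]])

```text
time: 12.85
position: [629.0, 195.1, 311.4]
eef_rot: [0.991, -0.131, 0.0, 0.001]
wrist_force: [-0.8, 0.0, 0.0]
width: 65.2
```

Run:
```python
from h import *
np.set_printoptions(precision=3,suppress=True)
C=cam('side');raw=C['img'].copy();draw(C,STAND,[S[0],S[1],SY],C['img']);draw(C,CADDY,st(-79,0,48)[:2]+[SY,48],C['img'],(255,255,0))
sl=np.s_[90:190,295:395]
cv2.imwrite('pics/side10.png',np.hstack([cv2.resize(i[sl],None,fx=4,fy=4,interpolation=3) for i in (raw,C['img'])]))
W=cam('wrist');raw=W['img'].copy();f=draw(W,CADDY,st(-79,0,48)[:2]+[SY,48],W['img'],(255,255,0));draw(W,STAND,[S[0],S[1],SY],W['img'])
cv2.imwrite('pics/wrist10.png',np.vstack([cv2.resize(i,None,fx=.75,fy=.75) for i in (raw,W['img'])]))
delta(st(-80.2,0,161.2),SY-np.pi)
```

```text
t 12.95 pos [626.8 196.1 310.7] yawx -0.2625 tilt 0.16 shift m [-0.06  -0.     0.149] turn -0.0009183402625430048 w 65.1 F [ 0.25  0.58 -0.29]
```

View pics/side10.png

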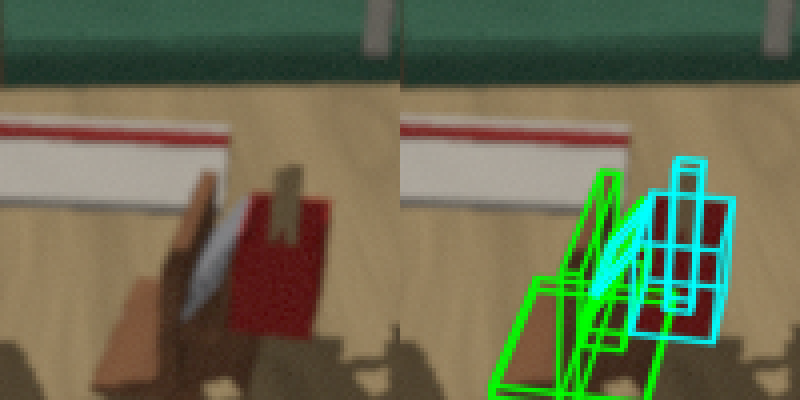

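View pics/wrist10.png

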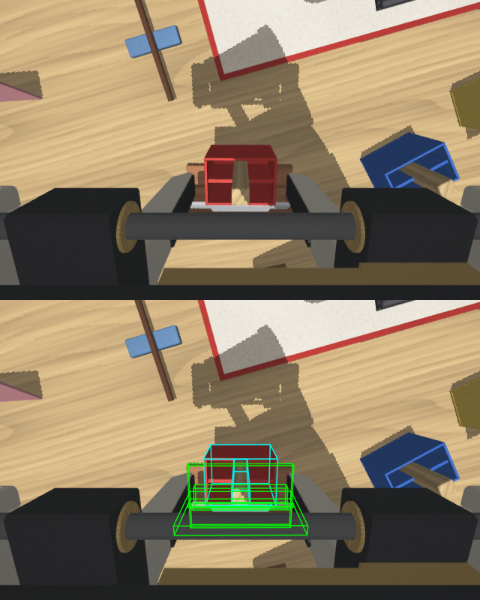

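jog_arm(series=[[[0.03,0,0],0,0.7],[[0.06,0,0],0,0.7],[[0.06,0,0],0,0.7],[[0.06,0,0],0,0.7]])

```text
time: 13.35
position: [684.1, 180.8, 310.3]
eef_rot: [0.991, -0.131, -0.001, 0.001]
wrist_force: [-0.3, 0.4, -0.5]
width: 65.0
```

Run:
```python
from h import *
W=cam('wrist');raw=W['img'].copy();draw(W,CADDY,st(-79,0,48)[:2]+[SY,48],W['img'],(255,255,0))
sl=np.s_[90:300,230:410]
cv2.imwrite('pics/wrist11.png',np.hstack([cv2.resize(i[sl],None,fx=2.2,fy=2.2,interpolation=3) for i in (raw,W['img'])]))
T=cam('top');cv2.imwrite('pics/top11.png',T['img'])
```

```text
(no output)
```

View pics/wrist11.png

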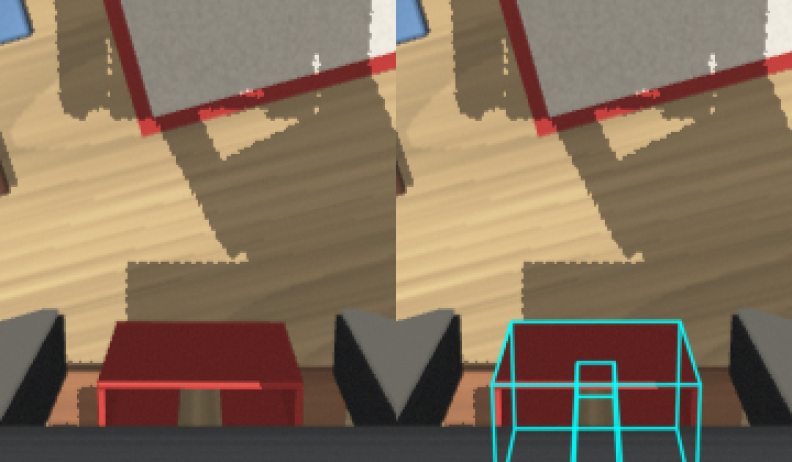

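View pics/top11.png

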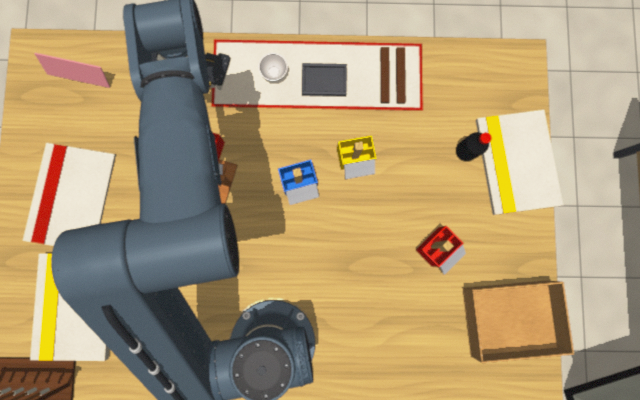

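Run:
```python
from station import *
print(read_state()['time']);print(close_job())
```

```text
13.45
the job is handed in; nothing more can be done
None
```

The red caddy is hanging on the far stand's cleat, and I handed the job in at 13.45 s of the 40 s allowed; `close_job()` gives no verdict.

**What I did:**
- **Choice of objects:** I took the red caddy near y = -386 mm. The other red one is at about y = -479 mm, further to the robot's right. I took the stand at about (491, 232) mm, about 540 mm from the base; the other stand is about 370 mm away.
- **Tilt:** The arm cannot tilt the tool, so I gripped the post lightly and rocked the caddy over its back bottom edge on the table. The first try, at 6 N, hardly tilted it. A second at 3 N, pressing down, gave 0.188 rad (10.8°).
- **Hanging:** I carried it over at 25 N, lowered the strip into the groove, and eased it home at 4 N, where it turned upright. Then I opened the fingers and backed off.

**Last checks:**
- **Before release:** The wrist camera put the caddy's origin at x = -78, y = 0.5, z = 45 mm in the stand's frame (home is -79, 0, 48), with a tilt of 0.006 rad.
- **After release:** The wrist force was about zero. The box's outline matched the home model to about 2 px in the wrist and side pictures.
- **Bystanders:** The yellow and blue caddies looked unmoved in the top picture.

**What disagreed:**
- In the last side picture the top of the post sat about 2 px below the model, though the box itself matched.
- The side camera alone put the stand about 18 mm further along y than the top camera. I used a value near the top camera's, and that offset is within the 35 mm allowed for centring.

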